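# Load the blue ring weight onto the traction weight carrier

## Robot

A 6-joint arm with a two-finger parallel gripper is mounted at the origin on the work surface. World frame = base frame: x ahead of the robot, y to its left, z up, the work surface at z = 0. Lengths are in m, angles in rad, forces in N, time in s.
With the tool pointing down it reaches from about 0.325 to 0.85 m from the base axis. Payload 15.5 kg.
Tool frame: the origin (TCP) lies at the very end of the fingers, on their centre line; the grasp point (between the pads) lies 19 mm behind it; z points along the fingers, y is the line along which they close (so a half turn about z gives the same grasp; the last joint's range is limited). The gripper opens to 91 mm and grips with 3 to 60 N. Pads are 32 mm wide; open, the fingers measure 118 mm over their backs; the gripper's body (76 mm by 178 mm) begins 60 mm behind the grasp point.
Start: joints at [-1.327, 0.494, 1.345, -0, 1.302, -0.096], TCP at [0.208, -0.589, 0.214] pointing down, gripper open.
Joint ranges: [-2.91, 2.91], [-0.82, 2.16], [0.22, 2.67], [-1.22, 4.37], [0.12, 2.79], [-3.08, 3.08]. Speed limits (rad/s): [1.89, 1.89, 2.57, 3.01, 3.01, 3.01].

## Interface

Orientations are given as a rotation vector (axis times angle).
In Python, from plant import state, read_camera, hand_in, spot_in gives the robot as it stands.
- The arm moves only by the tool carry_out, never from a script. Its argument "targets" is a list of rows, each a list of 3 entries, a list of its own where there are three numbers: the opening, from -1 (shut) to 1 (fully open), so that 0 is half open, then the shift along the world's x, y, z in units of 0.025 m (1.0 is 0.025 m), then the turn about the world's z in units of 0.12 rad (1.0 is 0.12 rad). In form: [[grip, [tx, ty, tz], yaw], ...]. A call has 1 to 20 rows; each row shifts and turns the commanded pose from where the row before left it; what a row does not reach is not made up. A row lasts 1/12 s, in which the tool goes at most 41.7 mm and 7.16 degrees, less where a joint would pass 70% of its speed; a pose out of reach is approached as far as the arm can. A call with a number of a shift or a turn outside -1 to 1 is refused whole. A call with a gripper value outside its range is refused whole. The fingers move at their own pace and stop on an object; "squeeze" is the grip in N (left out, the last holds). Time passes only in rows, so rows that do not move let the fingers close. It gives the time, the measured TCP pose, the force, the opening and the grip force at its end, in the units of the state.
- state(): the state, without advancing time (a new reading comes with each control period).
- read_camera(name): name is "scene" or "top" or "wrist"; returns a dict with "img" (420x560x3 uint8, blue, green, red), "range_z" (420x560 float32, m along the optical axis (not along the pixel's ray), 0 where there is no reading), "mtx" (3x3 intrinsics, pixels), "T" (4x4, takes a point from camera to world coordinates). Camera axes: x right, y down, z forward; pixel columns grow to the right and rows downward; lengths in m; the calibration is good to about 2 mm. A picture is of the moment at which its call begins.
- hand_in(): hands the job in; it is judged then, once.
Trained networks look in a picture, given as the dict that the camera call returned (one of the last four; its "shot" number tells which), for a name from the list of things; names that differ only in an ending like _2 or _b are one class to them, and where a whole thing is asked for, a point or a joint stands for the part that bears it (a point fixed in the world has none). Each returns a list of dicts, best first, with "score" (0 to 1); they miss things now and then, are a little off and sometimes report something else, mostly with a low value. They report only what shows in the picture. A call takes as long as a camera call. They do not tell look-alikes from the thing itself.
- spot_in(picture, label): "extent" ([left, top, width, height] in pixels, round what is visible of it).
The state is a dict: "time": time; "joints": joint angles; "qd": joint speeds; "joint_torque": joint torques, N m; "ee_pos": TCP position; "tool_rot": TCP orientation; "wrist_force": force on the tool from outside, world axes, zero at the start; "wrist_torque": the same for the moment, N m; "opening": finger opening in m; "grasp_force": force on a finger pad.
Only numpy, scipy, OpenCV 4.12 (cv2) and the standard library are available. Lean on these libraries where they do the work, as an engineer would, in place of code of your own. Each camera call takes 0.05 s, during which the arm holds its last target. There are 200 camera calls.

## Task

Traction weights are being set out on the clinic's steel trolley. Pick up the blue ring weight and slide it over the empty upright post of the weight carrier with the yellow foot, lowering it gently (not dropping it) until it lies flat on the foot, then let go. Leave the red weight, and the green one on its white-footed storage post, where they are.

Things in the scene. Friction and masses are not known exactly. Their poses are not given: they have to be found in the camera images.
- weight_blue: The ring weight, blue vinyl-coated metal: outer diameter 58 mm, 40 mm tall, straight bore 36 mm through it (wall 11 mm), about 0.4 kg; standing loose on the trolley top (z = 0), bore upright. To be loaded. Origin: centre of its underside; z up along the bore (looks the same at any yaw).
- weight_red: Bystander: ring weight, red vinyl-coated metal: outer diameter 58 mm, 40 mm tall, straight bore 36 mm through it (wall 11 mm), about 0.4 kg; standing loose on the trolley top. Leave it. Origin: centre of its underside; z up along the bore (looks the same at any yaw).
- weight_green: Bystander: ring weight, green vinyl-coated metal: outer diameter 58 mm, 40 mm tall, straight bore 36 mm through it (wall 11 mm), about 0.4 kg; seated on a fixed white-footed post just like the carrier (underside 15 mm above the table). Leave it. Origin: centre of its underside; z up along the bore (looks the same at any yaw).
- carrier: The weight carrier: fixed yellow round foot, 90 mm across, 15 mm high, with one upright steel post in its middle, 16 mm thick, top 78 mm above the table, last 10 mm tapering to 7 mm; empty at the start. A ring seated on the foot's upper face reaches 55 mm above the table; the post sticks out 23 mm above it. Origin: on the post's axis, at table height (z = 0); z up.
Mind the look-alikes: they are no part of the job. There is more than one size of the weight_blue; the one meant has the size given above.

How it is judged:
At the end, for the whole second after the job is handed in: The blue weight is on the carrier's post, its underside within 6 mm of the yellow foot's upper face, its axis within 15 mm of the post's and within 10 degrees of upright, at rest and released; the red and green weights are each within 30 mm of where they stood (horizontal distance between weight_blue and carrier below 0.015 m and z of weight_blue in the frame of carrier between 0.01 and 0.021 m and angle between weight_blue's own z axis and vertical below 0.17 rad and linear speed of weight_blue below 0.02 m/s and distance of each of weight_red, weight_green from where it was at the start of the episode below 0.03 m); the robot touches nothing.
It fails at once if the blue weight is dropped down the post (over 0.6 m/s while within 25 mm of the post's axis and below 0.12 m) (horizontal distance between weight_blue and carrier below 0.025 m and height (world z) of weight_blue below 0.12 m and linear speed of weight_blue above 0.6 m/s).
It fails at once if the red weight is moved more than 30 mm (distance of weight_red from where it was at the start of the episode above 0.03 m).
It fails at once if the green weight is moved more than 30 mm (distance of weight_green from where it was at the start of the episode above 0.03 m).
It also fails if it takes over 32 s, if anything falls off the work surface, if the arm or the gripper's body presses on something with over 40 N, if the wrist force passes 120 N, or if a joint passes its speed limit or range.

## Working session

There is one attempt and no reset: what is moved stays moved. The work goes in short steps, Python scripts to look and compute and a tool call to move; the robot and the scene stay as the last step left them, time stands still between calls to the robot, and variables do not carry over. Pictures are saved under pics/ and viewed, at most 10 in all, crops included, and the job is handed in when it is done.

Besides the shell and the picture viewer there is one more tool, called after "Call:" as a command line: name --argument value ..., lists and objects as JSON in quotes. carry_out: Moves the arm, as the interface text tells. Its arguments: {"type":"object","properties":{"targets":{"type":"array"},"squeeze":{"type":"number"}},"required":["targets"]}

```bash
mkdir -p pics
cat > h.py <<'E'
import numpy as np, cv2
from plant import state, read_camera, hand_in, spot_in
def cloud(p):
    z=p["range_z"]; K=p["mtx"]; v,u=np.mgrid[:z.shape[0],:z.shape[1]]
    c=np.stack([(u-K[0,2])/K[0,0]*z,(v-K[1,2])/K[1,1]*z,z],-1)
    w=c@p["T"][:3,:3].T+p["T"][:3,3]; w[z<=0]=np.nan
    return w
E
python3 - <<'E'
from h import *
for n in ["top","scene"]:
    p=read_camera(n); cv2.imwrite(f"pics/{n}0.png",p["img"]); w=cloud(p)
    print(n,p["T"][:3,3])
    for l in ["weight_blue","weight_red","weight_green","carrier"]:
        for d in spot_in(p,l)[:4]:
            x,y,a,b=[int(round(t)) for t in d["extent"]]
            r=w[max(y,0):y+b,max(x,0):x+a].reshape(-1,3); r=r[r[:,2]>0.012]
            if len(r): print(l,round(d["score"],2),(x,y,a,b),"min",np.nanpercentile(r,2,axis=0).round(3),"max",np.nanpercentile(r,98,axis=0).round(3))
s=state();print(s["time"],s["ee_pos"],s["tool_rot"],s["opening"])
E
```

```text
top [0.40638441 0.0132227  0.85991173]
weight_blue 0.75 (306, 175, 31, 31) min [ 0.5   -0.076  0.015] max [ 0.554 -0.024  0.042]
weight_blue 0.5 (322, 231, 22, 17) min [ 0.414 -0.092  0.016] max [ 0.446 -0.056  0.03 ]
weight_blue 0.48 (352, 186, 27, 20) min [ 0.501 -0.157  0.014] max [ 0.535 -0.12   0.029]
weight_red 0.84 (439, 183, 35, 33) min [ 0.478 -0.345  0.014] max [ 0.531 -0.292  0.042]
weight_green 0.84 (238, 154, 31, 30) min [0.543 0.054 0.013] max [0.603 0.116 0.075]
carrier 0.75 (127, 194, 44, 49) min [0.434 0.26  0.012] max [0.514 0.339 0.073]
scene [0.84942314 0.4327688  0.64050197]
weight_blue 0.94 (222, 192, 29, 33) min [ 0.506 -0.077  0.013] max [ 0.558 -0.025  0.04 ]
weight_blue 0.79 (211, 172, 16, 24) min [ 0.505 -0.159  0.012] max [ 0.539 -0.123  0.027]
weight_blue 0.7 (258, 172, 17, 20) min [ 0.418 -0.095  0.012] max [ 0.454 -0.058  0.027]
weight_red 0.82 (166, 129, 26, 28) min [ 0.483 -0.345  0.013] max [ 0.535 -0.294  0.04 ]
weight_green 0.81 (246, 236, 34, 38) min [0.547 0.053 0.013] max [0.608 0.113 0.072]
carrier 0.75 (360, 286, 56, 50) min [0.439 0.259 0.012] max [0.515 0.337 0.071]
0.5 [ 0.20831089 -0.58925322  0.21389159] [-3.09631632e+00 -5.31117619e-01 -2.62665005e-05] 0.09117249797837366
```

Run:
```python
from h import *
from scipy.optimize import least_squares
fit=lambda q:least_squares(lambda a:np.hypot(q[:,0]-a[0],q[:,1]-a[1])-a[2],[*q[:,:2].mean(0),.02],loss="soft_l1",f_scale=.002).x
def hull(r):
    return cv2.convexHull(r[:,:2].astype(np.float32))[:,0]
for n in ["top","scene"]:
    p=read_camera(n); w=cloud(p)
    for nm,c,lo,hi in [("blue",(.53,-.05),.033,.06),("s1",(.43,-.075),.02,.06),("s2",(.52,-.14),.02,.06),("red",(.507,-.32),.033,.06),("green",(.575,.084),.047,.062),("foot",(.475,.3),.009,.02),("post",(.475,.3),.05,.1)]:
        r=w[(np.hypot(w[...,0]-c[0],w[...,1]-c[1])<.056)&(w[...,2]>lo)&(w[...,2]<hi)]
        if len(r)<4: print(n,nm,len(r)); continue
        print(n,nm,len(r),"fit",fit(hull(r)).round(4),"mean",r.mean(0).round(4),"zmed/max",np.median(r[:,2]).round(4),r[:,2].max().round(4))
    if n=="top": cv2.imwrite("pics/a.png",cv2.resize(p["img"][120:300,100:500],None,fx=2,fy=2))
```

```text
top blue 419 fit [ 0.5281 -0.0501  0.0284] mean [ 0.528  -0.0498  0.0393] zmed/max 0.0394 0.0434
top s1 196 fit [ 0.4321 -0.0746  0.019 ] mean [ 0.4321 -0.0746  0.0264] zmed/max 0.0265 0.0302
top s2 202 fit [ 0.5199 -0.1387  0.0193] mean [ 0.5196 -0.1386  0.0262] zmed/max 0.0265 0.0294
top red 461 fit [ 0.5051 -0.32    0.0286] mean [ 0.505  -0.3196  0.0389] zmed/max 0.0392 0.0431
top green 451 fit [0.5703 0.082  0.0286] mean [0.5697 0.0817 0.0542] zmed/max 0.0543 0.0601
top foot 1385 fit [0.4741 0.3003 0.0447] mean [0.4732 0.2981 0.0147] zmed/max 0.0147 0.0197
top post 78 fit [0.4739 0.2998 0.0077] mean [0.4731 0.297  0.0683] zmed/max 0.0697 0.0813
scene blue 339 fit [ 0.5304 -0.0525  0.0285] mean [ 0.5313 -0.0511  0.0376] zmed/max 0.0379 0.0413
scene s1 147 fit [ 0.4346 -0.0773  0.0196] mean [ 0.4352 -0.0764  0.0246] zmed/max 0.025 0.0282
scene s2 149 fit [ 0.5223 -0.1412  0.0196] mean [ 0.5225 -0.14    0.0245] zmed/max 0.0248 0.0273
scene red 226 fit [ 0.5076 -0.3223  0.0289] mean [ 0.5084 -0.3208  0.0373] zmed/max 0.0377 0.0408
scene green 482 fit [0.5727 0.0795 0.0286] mean [0.5747 0.0821 0.0529] zmed/max 0.0532 0.0619
scene foot 1725 fit [0.4758 0.2973 0.0446] mean [0.4811 0.3    0.0135] zmed/max 0.0135 0.0198
scene post 130 fit [0.476  0.2975 0.0078] mean [0.4793 0.2987 0.0657] zmed/max 0.067 0.0786
```

View pics/a.png

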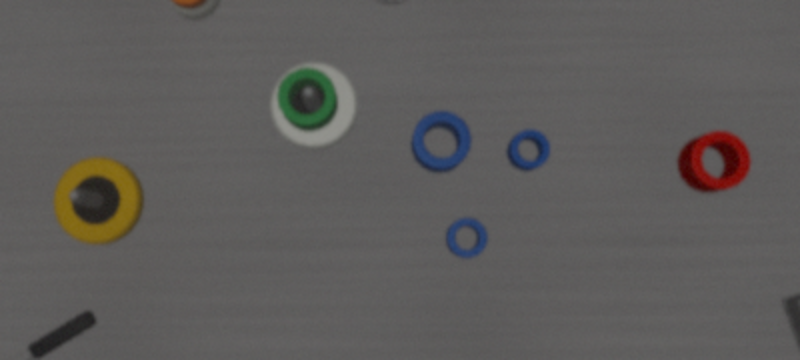

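The top view shows the big blue ring at crop pixel (440,141), with the two small look-alikes at (529,150) and (466,237). The yellow carrier is at (98,200), green at (308,98) and red at (715,162). The two cameras agree to within 3 mm.

Call:
carry_out --targets '[[1,[0.6,1,0],0.2],[1,[0.6,1,0],0.2],[1,[0.6,1,0],0.2],[1,[0.6,1,0],0.2],[1,[0.6,1,0],0.2],[1,[0.6,1,0],0.2],[1,[0.6,1,0],0.2],[1,[0.6,1,0],0.2],[1,[0.6,1,0],0.2],[1,[0.6,1,0],0.2],[1,[0.6,1,0],0.2],[1,[0.6,1,0],0.2],[1,[0.6,1,0],0.2],[1,[0.6,1,0],0.2],[1,[0.6,1,0],0.2],[1,[0.6,1,0],0.2],[1,[0.6,1,0],0.2],[1,[0.6,1,0],0.2],[1,[0.6,0.5,0],0.1],[1,[0.4,0.5,0],0]]' --squeeze 25

```text
time: 2.27
ee_pos: [0.5045, -0.1129, 0.2141]
tool_rot: [2.902, 1.203, 0.001]
wrist_force: [0.0, -0.4, -0.3]
opening: 0.0915
grasp_force: 0.0
```

```bash
cat >> h.py <<'E'
from scipy.optimize import least_squares
def ring(w,c,lo,hi,R=.056):
    r=w[(np.hypot(w[...,0]-c[0],w[...,1]-c[1])<R)&(w[...,2]>lo)&(w[...,2]<hi)]
    q=cv2.convexHull(r[:,:2].astype(np.float32))[:,0]
    a=least_squares(lambda a:np.hypot(q[:,0]-a[0],q[:,1]-a[1])-a[2],[*q.mean(0),.02],loss="soft_l1",f_scale=.002).x
    return len(r),a.round(4),np.median(r[:,2]).round(4)
E
python3 - <<'E'
from h import *
s=state();print(s["time"],s["ee_pos"],s["tool_rot"],s["wrist_force"])
p=read_camera("wrist"); w=cloud(p); print(ring(w,(.529,-.051),.033,.06)); print([d for d in spot_in(p,"weight_blue")][:3])
cv2.imwrite("pics/w1.png",p["img"])
E
```

```text
2.2667 [ 0.50454923 -0.11286809  0.21409579] [2.90175954e+00 1.20292275e+00 9.52909435e-04] [ 0.01092026 -0.39131705 -0.33244211]
(1261, array([ 0.5286, -0.0507,  0.0285]), np.float64(0.0404))
[{'extent': [282.4, 180.7, 32.8, 37.2], 'score': 0.74}, {'extent': [226.6, 116.9, 50.2, 51.7], 'score': 0.67}, {'extent': [199.0, 195.1, 34.0, 34.9], 'score': 0.65}]
```

View pics/w1.png

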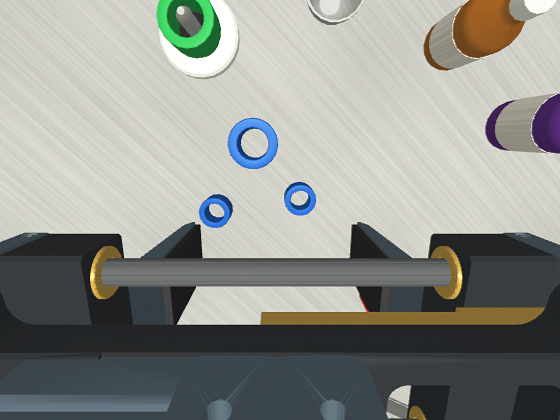

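The wrist view shows the big blue ring at (253,143), clear of the two small ones at (216,211) and (300,198). There are tall bottles at the upper right, so I'm checking their clearance from the gripper body.

Run:
```python
from h import *
for n in ["top","scene"]:
    p=read_camera(n); w=cloud(p).reshape(-1,3)
    m=(w[:,2]>.06)&(w[:,2]<.4)&(w[:,0]>.3)&(w[:,0]<.9)&(abs(w[:,1])<.5)
    k=np.round(w[m]/[.04,.04,1]).astype(int)
    for c in np.unique(k[:,:2],axis=0):
        q=w[m][(k[:,:2]==c).all(1)]
        if len(q)>8: print(n,(c*.04).round(2),len(q),q[:,2].max().round(3))
```

```text
top [ 0.44 -0.12] 193 0.394
top [ 0.44 -0.08] 361 0.394
top [ 0.48 -0.12] 27 0.394
top [ 0.48 -0.08] 219 0.395
top [ 0.48 -0.04] 132 0.338
top [0.48 0.28] 45 0.08
top [0.48 0.32] 17 0.08
top [0.56 0.08] 55 0.08
top [ 0.76 -0.12] 203 0.131
top [ 0.8  -0.44] 123 0.121
top [ 0.8  -0.12] 24 0.098
top [ 0.84 -0.48] 182 0.149
top [ 0.84 -0.44] 500 0.167
top [ 0.84 -0.4 ] 247 0.122
top [0.84 0.16] 37 0.077
top [0.84 0.2 ] 96 0.079
top [0.84 0.24] 39 0.078
top [ 0.88 -0.48] 255 0.122
top [ 0.88 -0.44] 82 0.124
top [ 0.88 -0.4 ] 31 0.12
scene [ 0.44 -0.12] 30 0.392
scene [ 0.44 -0.08] 259 0.392
scene [ 0.44 -0.04] 81 0.336
scene [ 0.48 -0.12] 26 0.4
scene [ 0.48 -0.08] 1127 0.4
scene [ 0.48 -0.04] 681 0.392
scene [0.48 0.28] 57 0.078
scene [0.48 0.32] 36 0.077
scene [ 0.52 -0.2 ] 38 0.335
scene [ 0.52 -0.16] 340 0.4
scene [ 0.52 -0.12] 415 0.4
scene [ 0.52 -0.08] 1411 0.4
scene [ 0.52 -0.04] 24 0.392
scene [ 0.56 -0.48] 42 0.09
scene [ 0.56 -0.44] 77 0.089
scene [ 0.56 -0.2 ] 54 0.334
scene [ 0.56 -0.16] 455 0.335
scene [ 0.56 -0.12] 860 0.4
scene [ 0.56 -0.08] 21 0.397
scene [0.56 0.08] 66 0.077
scene [ 0.6  -0.44] 189 0.089
scene [ 0.6  -0.16] 221 0.334
scene [ 0.6  -0.12] 52 0.334
scene [ 0.64 -0.48] 70 0.115
scene [ 0.64 -0.44] 205 0.089
scene [ 0.68 -0.48] 381 0.115
scene [ 0.68 -0.44] 210 0.089
scene [ 0.72 -0.48] 349 0.116
scene [ 0.72 -0.44] 223 0.09
scene [ 0.76 -0.48] 43 0.09
scene [ 0.76 -0.44] 143 0.09
scene [ 0.76 -0.28] 74 0.151
scene [ 0.76 -0.24] 790 0.151
scene [ 0.76 -0.16] 26 0.13
scene [ 0.76 -0.12] 702 0.131
scene [ 0.8  -0.28] 49 0.149
scene [ 0.8  -0.24] 329 0.149
scene [ 0.8  -0.16] 14 0.127
scene [ 0.8  -0.12] 293 0.13
scene [ 0.84 -0.48] 46 0.119
scene [ 0.84 -0.44] 381 0.119
scene [ 0.84 -0.4 ] 86 0.119
scene [0.84 0.16] 56 0.077
scene [0.84 0.2 ] 192 0.077
scene [0.84 0.24] 72 0.076
scene [ 0.88 -0.44] 13 0.074
```

Call:
carry_out --targets '[[1,[0.35,0.85,0],0],[1,[0.35,0.85,0],0],[1,[0.28,0.77,0],0],[1,[0,0,0],0]]'

```text
time: 2.8
ee_pos: [0.5282, -0.0508, 0.214]
tool_rot: [-2.903, -1.2, -0.001]
wrist_force: [-0.5, -0.5, 0.1]
opening: 0.0913
grasp_force: 0.0
```

Call:
carry_out --targets '[[1,[0,0,-1],0],[1,[0,0,-1],0],[1,[0,0,-1],0],[1,[0,0,-1],0],[1,[0,0,-1],0],[1,[0,0,-1],0],[1,[0,0,-0.8],0],[1,[0,0,-0.6],0],[1,[0,0,-0.4],0],[1,[0,0,-0.3],0],[1,[0,0,0],0],[-1,[0,0,0],0],[-1,[0,0,0],0],[-1,[0,0,0],0],[-1,[0,0,0],0],[-1,[0,0,0],0],[-1,[0,0,0],0],[-1,[0,0,0],0],[-1,[0,0,0],0]]'

```text
time: 4.38
ee_pos: [0.528, -0.0525, 0.0118]
tool_rot: [2.903, 1.2, 0.001]
wrist_force: [-1.1, -0.4, 6.8]
opening: 0.0577
grasp_force: 25.0
```

Call:
carry_out --targets '[[-1,[0,0,0.3],0],[-1,[0,0,0.7],0],[-1,[0,0,1],0],[-1,[0,0,1],0],[-1,[0,0,1],0],[-1,[0,0,0.8],0],[-1,[0,0,0.4],0],[-1,[-0.05,0.4,0],0],[-1,[-0.15,0.8,0],0],[-1,[-0.15,1,0],0],[-1,[-0.15,1,0],0],[-1,[-0.15,1,0],0],[-1,[-0.15,1,0],0],[-1,[-0.15,1,0],0],[-1,[-0.15,1,0],0],[-1,[-0.15,1,0],0],[-1,[-0.15,1,0],0],[-1,[-0.15,0.8,0],0]]' --squeeze 35

```text
time: 5.88
ee_pos: [0.4876, 0.1994, 0.1402]
tool_rot: [-2.903, -1.2, 0.003]
wrist_force: [0.1, 0.0, -3.4]
opening: 0.0575
grasp_force: 35.0
```

Run:
```python
from h import *
s=state();print(s["time"],s["ee_pos"],s["wrist_force"],s["opening"],s["grasp_force"])
c=s["ee_pos"][:2]
for n in ["scene","wrist","top"]:
    p=read_camera(n); w=cloud(p); i=p["img"].astype(int)
    b=(i[...,0]>1.5*i[...,2]+15)&(i[...,0]>i[...,1]+15)&(np.hypot(w[...,0]-c[0],w[...,1]-c[1])<.05)&(w[...,2]>.09)
    r=w[b]; print(n,len(r),r.min(0).round(3) if len(r) else 0,r.max(0).round(3) if len(r) else 0)
    for l,h in [(.009,.02),(.05,.085)]:
        try: print(ring(w,(.475,.299),l,h))
        except Exception as e: print(e)
    if n=="scene": cv2.imwrite("pics/s2.png",cv2.resize(p["img"][150:350,200:450],None,fx=3,fy=3))
```

```text
5.8833 [0.48757801 0.19940662 0.14015219] [ 0.08577988  0.04611106 -3.4491462 ] 0.05752806350013987 34.99849587678909
scene 1011 [0.458 0.171 0.13 ] [0.528 0.228 0.232]
(1728, array([0.4761, 0.2974, 0.0446]), np.float64(0.0135))
(124, array([0.4771, 0.2976, 0.0072]), np.float64(0.0676))
wrist 5574 [0.459 0.175 0.131] [0.517 0.232 0.171]
(6008, array([0.4744, 0.2998, 0.0447]), np.float64(0.0155))
(415, array([0.4746, 0.2996, 0.0078]), np.float64(0.0717))
top 222 [0.458 0.162 0.145] [0.514 0.219 0.26 ]
(6, array([0.454 , 0.2602, 0.0024]), np.float64(0.0124))
'NoneType' object is not subscriptable
```

View pics/s2.png

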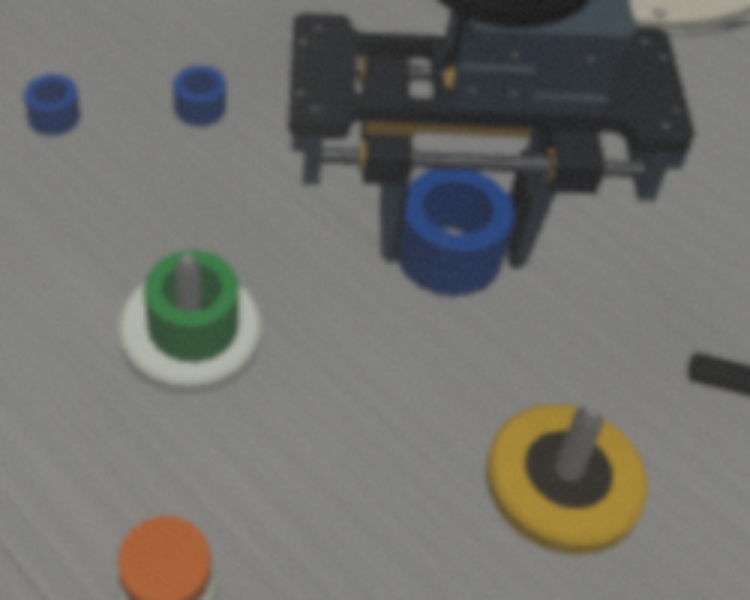

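The ring is held upright with its bore clear at (455,215), underside at about 0.13 m. The empty post stands on the yellow foot at (570,475) and the others haven't moved. Next I centre the ring over the post and check.

Call:
carry_out --targets '[[-1,[-0.1,0.6,0],0],[-1,[-0.14,1,0],0],[-1,[-0.12,1,0],0],[-1,[-0.1,0.8,0],0],[-1,[-0.08,0.48,0],0],[-1,[0,0,-0.5],0],[-1,[0,0,-0.4],0],[-1,[0,0,0],0],[-1,[0,0,0],0]]'

```text
time: 6.78
ee_pos: [0.475, 0.2935, 0.1181]
tool_rot: [2.904, 1.199, -0.004]
wrist_force: [-1.2, 0.3, -3.9]
opening: 0.0576
grasp_force: 35.0
```

Run:
```python
from h import *
s=state();print(s["time"],s["ee_pos"],s["wrist_force"],s["opening"],s["grasp_force"])
c=s["ee_pos"][:2]
for n in ["scene","wrist"]:
    p=read_camera(n); w=cloud(p); i=p["img"].astype(int)
    b=(i[...,0]>1.5*i[...,2]+15)&(i[...,0]>i[...,1]+15)&(np.hypot(w[...,0]-c[0],w[...,1]-c[1])<.045)&(w[...,2]>.09)&(w[...,2]<.16)
    r=w[b]; zt=np.percentile(r[:,2],98); print(n,zt,r[:,2].min()); wb=np.where(b[...,None],w,np.nan); print("ring",ring(wb,c,zt-.007,zt+.01))
    try: print("foot",ring(w,(.475,.299),.009,.02))
    except Exception as e: print(e)
    cv2.imwrite(f"pics/{n}3.png",p["img"] if n=="wrist" else cv2.resize(p["img"][150:350,250:500],None,fx=3,fy=3))
```

```text
6.7833 [0.4750241  0.29346015 0.11807844] [-1.17527381  0.28460238 -3.88698794] 0.05756956211349816 34.9989518802613
scene 0.14646252769438953 0.10697031082759423
ring (446, array([0.4776, 0.2956, 0.0269]), np.float64(0.1445))
foot (1713, array([0.4759, 0.2974, 0.0445]), np.float64(0.0135))
wrist 0.1482761225830396 0.10905453781962177
ring (4319, array([0.4766, 0.2952, 0.0287]), np.float64(0.147))
foot (4145, array([0.4744, 0.2997, 0.0448]), np.float64(0.0154))
```

View pics/wrist3.png

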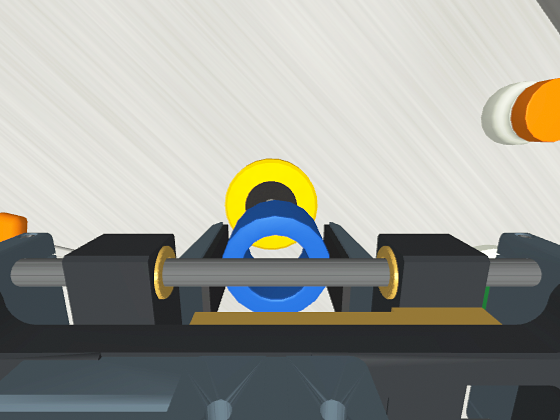

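View pics/scene3.png

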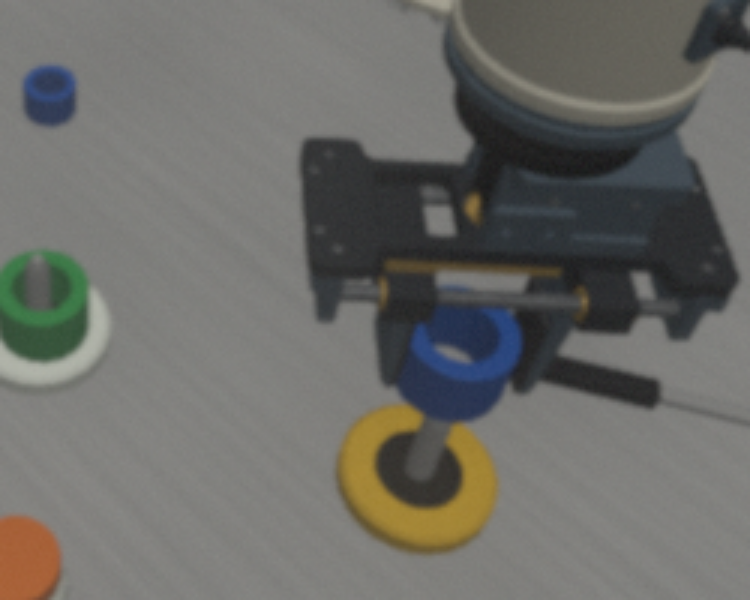

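Both views show the ring just above the post top, which is hidden behind the ring at (440,400) in the scene view. It sits about 4 mm off axis, so I correct that and lower it.

Call:
carry_out --targets '[[-1,[-0.08,0.15,0],0],[-1,[0,0,0],0],[-1,[0,0,-0.3],0],[-1,[0,0,-0.4],0],[-1,[0,0,-0.4],0],[-1,[0,0,-0.4],0],[-1,[0,0,-0.4],0],[-1,[0,0,-0.4],0],[-1,[0,0,-0.4],0],[-1,[0,0,-0.3],0],[-1,[0,0,-0.2],0],[-1,[0,0,-0.2],0],[-1,[0,0,-0.1],0],[-1,[0,0,0],0],[-1,[0,0,0],0]]'

```text
time: 8.13
ee_pos: [0.4737, 0.2983, 0.0316]
tool_rot: [-2.903, -1.2, -0.0]
wrist_force: [-0.5, -0.1, -2.7]
opening: 0.0575
grasp_force: 35.0
```

Call:
carry_out --targets '[[-1,[0,0,-0.06],0],[-1,[0,0,-0.06],0],[-1,[0,0,-0.04],0],[-1,[0,0,0],0],[-1,[0,0,0],0]]'

```text
time: 8.55
ee_pos: [0.4735, 0.2982, 0.0274]
tool_rot: [-2.903, -1.2, 0.0]
wrist_force: [0.3, 0.2, -4.1]
opening: 0.0575
grasp_force: 35.0
```

Call:
carry_out --targets '[[-1,[0,0,-0.03],0],[-1,[0,0,-0.02],0],[-1,[0,0,0],0],[-1,[0,0,0],0]]'

```text
time: 8.88
ee_pos: [0.4737, 0.2983, 0.0268]
tool_rot: [-2.903, -1.2, -0.001]
wrist_force: [-3.7, -1.6, 9.9]
opening: 0.0579
grasp_force: 35.0
```

The force turned positive, so the ring is on the foot. I release it gently and withdraw straight up.

Call:
carry_out --targets '[[0.35,[0,0,0],0],[0.45,[0,0,0],0],[0.55,[0,0,0],0],[0.55,[0,0,0],0],[0.55,[0,0,0],0],[0.55,[0,0,0.2],0],[0.55,[0,0,0.5],0],[0.55,[0,0,0.8],0],[0.55,[0,0,1],0],[0.55,[0,0,1],0],[0.55,[0,0,1],0],[0.55,[0,0,1],0],[0.55,[0,0,0.7],0],[0.55,[0,0,0.3],0],[0.55,[0,0,0],0]]'

```text
time: 10.13
ee_pos: [0.4743, 0.2986, 0.1904]
tool_rot: [-2.903, -1.2, -0.005]
wrist_force: [-0.8, -0.0, 0.4]
opening: 0.0706
grasp_force: 0.0
```

Run:
```python
from h import *
s=state();print(s["time"],s["ee_pos"],s["wrist_force"],s["opening"],s["grasp_force"])
for n in ["scene","wrist"]:
    p=read_camera(n); w=cloud(p)
    print(n,"ring",ring(w,(.475,.299),.047,.062),"foot",ring(w,(.475,.299),.009,.02))
    if n=="scene": print(ring(w,(.507,-.32),.033,.06),ring(w,(.572,.08),.047,.062)); cv2.imwrite("pics/s4.png",cv2.resize(p["img"][150:350,200:450],None,fx=3,fy=3))
```

```text
10.1333 [0.47429269 0.29859943 0.19035843] [-0.77308318 -0.00528238  0.44038693] 0.07060336091120553 0.0
scene ring (651, array([0.4761, 0.2974, 0.0287]), np.float64(0.0532)) foot (943, array([0.4761, 0.2973, 0.0444]), np.float64(0.0135))
(225, array([ 0.5073, -0.3227,  0.0289]), np.float64(0.0376)) (479, array([0.5726, 0.0792, 0.0286]), np.float64(0.0532))
wrist ring (1501, array([0.4747, 0.2999, 0.0285]), np.float64(0.0553)) foot (2242, array([0.4743, 0.3   , 0.0446]), np.float64(0.0153))
```

View pics/s4.png

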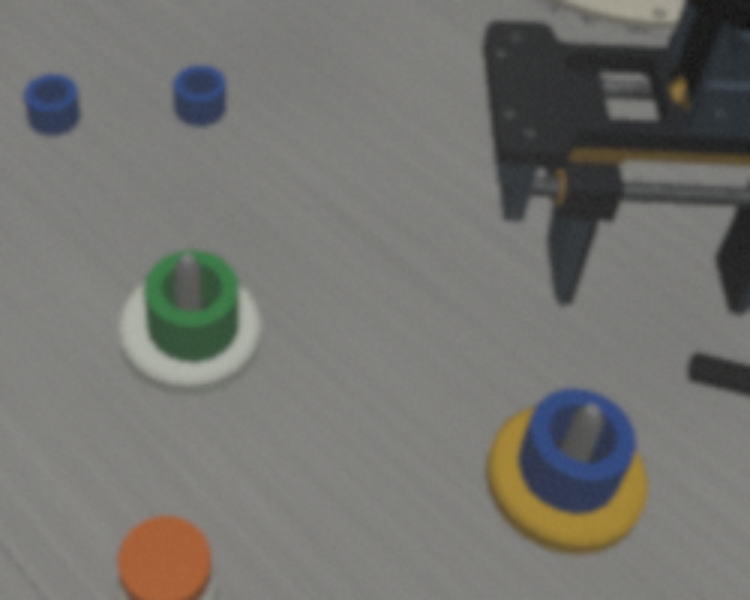

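The blue ring lies flat on the yellow foot with the post through it at (580,450). The gripper is clear, and red and green are unmoved.

```bash
python3 -c "from plant import hand_in; print(hand_in())"
```

```text
the job is handed in; nothing more can be done
None
```

I set the blue ring weight flat on the yellow foot, with the post through its bore, released it and handed the job in at about 10 s of the 32 s allowed; in the last pictures it sat within 1 mm of the foot's centre and red and green had not moved (the hand-in returned no verdict).

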